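# Snap the sensor probes into the bench clip rail

### The arm

A 6-joint arm with a two-finger parallel gripper is mounted at the origin on the work surface. World frame = base frame: x ahead of the robot, y to its left, z up, the work surface at z = 0. Lengths are in m, angles in rad, forces in N, time in s.
With the tool pointing down it reaches from about 0.375 to 0.825 m from the base axis. Payload 5.5 kg.
Tool frame: the origin (TCP) lies at the very end of the fingers, on their centre line; the grasp point (between the pads) lies 19 mm behind it; z points along the fingers, y is the direction in which the jaws open and shut (so a half turn about z gives the same grasp; the last joint's range is limited). The gripper opens to 85 mm and grips with 20 to 120 N. Pads are 22 mm wide; open, the fingers measure 114 mm over their backs; the gripper's body (76 mm by 85 mm) begins 54 mm behind the grasp point. The pads swing forward as they close: fully open they stand 13 mm farther back than shut.
Start: joints at [-1.222, 0.314, -0.047, 1.21, 0, 1.571], TCP at [0.205, -0.564, 0.231] pointing down, gripper open.
Joint ranges: [-2.67, 2.67], [-0.69, 1.73], [-1.03, 1.25], [-2.08, 2.16], [-1.42, 1.45], [-3.14, 3.14]. Speed limits (rad/s): [2.39, 2.39, 3.01, 3.14, 3.14, 3.14].

### API

Orientations are given as a rotation vector (axis times angle).
In Python, from rig import ctrl, grab_frame, camera_model gives the robot as it stands. Calls block until the motion is done:
- ctrl.move_pose(position, orientation): joint-space move of the TCP to a pose.
- ctrl.move_straight(position, v=0.15, ori=None): straight line of the TCP; ori=None keeps the orientation; v is the mean speed in m/s.
- ctrl.movej(angles): joint-space move.
- ctrl.move_gripper(opening): finger opening in m; the grip force is fixed at half the most; returns when the fingers have stopped.
- ctrl.wait(seconds).
- ctrl.inverse_kinematics(position, orientation): joint angles nearest the present ones, or None.
- ctrl.observe(): the state.
- grab_frame(name): name is "scene" or "top"; returns the picture (384x512x3 uint8, red, green, blue); there is no depth.
- camera_model(name): a dict with "K" (3x3 intrinsics, pixels), "dist_coeffs" ([k1, k2, p1, p2, k3] as OpenCV has them; the pictures are not rectified), "cam_to_world" (4x4, takes a point from camera to world coordinates). Camera axes: x right, y up, looking along -z (the intrinsics and any distortion apply to the point x, -y, -z); pixel columns grow to the right and rows downward; lengths in m; the calibration is good to about 2 mm. A picture is of the moment at which its call begins. camera_model takes no time and is no camera call.
A pose or a line that the arm cannot do raises ctrl.MotionError and nothing moves.
- ctrl.finish_job(): hands the job in, once; it reports no verdict.
The state is a dict: "time_s": time; "qpos": joint angles; "qd": joint speeds; "joint_efforts": joint torques, N m; "position": TCP position; "eef_rot": TCP orientation; "ft_force": force on the tool from outside, world axes, zero at the start; "moment": the same for the moment, N m; "grip_width": finger opening in m.
Only numpy, scipy, OpenCV 4.12 (cv2) and the standard library are available. Lean on these libraries where they do the work, as an engineer would, in place of code of your own. Each camera call takes 0.05 s, during which the arm holds its last target.

### The job

Put the orange-banded and the green-banded sensor probe back on the clip rail: press each one down, lying lengthwise, into the spring clips of its own colour until it snaps fully home, then let go.

Things in the scene. Friction and masses are not known exactly. Their poses are not given: they have to be found in the camera images.
- orange_probe: Sensor probe, 60 g, lying on the bench: white round rod 18 mm in diameter, 116 mm long, orange band over the middle 50 mm (grasp there). At its -x end an orange 18x18x22 mm square cap; at +x a black 18x18x10 mm collar, then a 12 mm glass stem 28 mm long. Origin on the axis, mid-rod, 9 mm above the bench; x along the rod. A blue and a grey probe of the same shape are not part of the job.
- green_probe: The same probe with a green band and green square end cap; same sizes, origin and axes. Either probe may start on either side. When home, a probe may point either way along the clips and lie up to 12 mm off the middle lengthwise before its square ends meet the clips. Pressing it through takes about 6 to 12 N straight down; past the tips the jaws pull it in.
- orange_clip_seat (a point): Where the probe's origin lies when fully home in the orange station, 45 mm above the bench; x along the probe, y along the rail, z up. Two steel clips open upward at x = -38 and +38 mm, 10 mm long each: fingers go between them. Jaw tips 8.5 mm above the seat, 17 mm apart, lead-ins flare to 38 mm apart at 20 mm; they spread, then close over the rod. Unpressed it rests 17 mm too high.
- green_clip_seat (a point): The same point of the green station. The fixed rail is a 110 x 300 mm plate, 8 mm thick, with orange, green and grey stations in any order, 95 mm apart; the grey one already holds the grey probe. Each station is a coloured 104 x 50 mm plate, top 14 mm above the bench, with a 22 mm wide post under each clip whose flat top, 9 mm below the seat point, is the floor the rod rests on.
Things that resemble listed ones, but are neither listed nor needed, are in the scene too. Leave any yellow look-alike of the green_probe alone.

How it is judged:
At the end, for the whole second after the job is handed in: Each of the orange and the green probe rests in the clips of its own colour, fully home: the middle of its axis within 5 mm of the seat in height and within 20 mm of it in plan, lying along the seat's x (either way round) within 0.17 rad (10 degrees), let go and at rest (z of orange_probe in the frame of orange_clip_seat between -0.005 and 0.005 m and horizontal distance between orange_probe and orange_clip_seat below 0.02 m and angle between the x axis of orange_probe and the x axis of orange_clip_seat, either way round below 0.17 rad and z of green_probe in the frame of green_clip_seat between -0.005 and 0.005 m and horizontal distance between green_probe and green_clip_seat below 0.02 m and angle between the x axis of green_probe and the x axis of green_clip_seat, either way round below 0.17 rad and linear speed of each of orange_probe, green_probe below 0.02 m/s); the robot touches nothing.
It also fails if it takes over 50 s, if anything falls off the work surface, if the arm or the gripper's body presses on something with over 40 N, if the wrist force passes 120 N, or if a joint passes its speed limit or range.

## Working session

There is one attempt and no reset: what is moved stays moved. The work goes in short steps, each a Python script; the robot and the scene stay as the last script left them, time stands still between calls to the robot, and variables do not carry over. Pictures are saved under pics/ and viewed, and the job is handed in when it is done.

```bash
ls; mkdir -p pics; python3 - <<'E'
from rig import ctrl, grab_frame, camera_model
import cv2
for n in ("scene","top"):
    f=grab_frame(n); cv2.imwrite(f"pics/{n}0.png",cv2.resize(f[:,:,::-1],(800,600),interpolation=cv2.INTER_CUBIC))
    m=camera_model(n); print(n,m)
print(ctrl.observe())
E
```

```text
pics
scene {'K': array([[464.90406569,   0.        , 259.77698857],
       [  0.        , 464.90406569, 192.38592605],
       [  0.        ,   0.        ,   1.        ]]), 'dist_coeffs': array([-0.01803159,  0.        ,  0.        ,  0.        ,  0.        ]), 'cam_to_world': array([[ 0.06402228, -0.82680311,  0.55883608,  1.30782989],
       [ 0.99791952,  0.05730609, -0.02954039, -0.18591293],
       [-0.00760063,  0.55956468,  0.82875183,  1.34532076],
       [ 0.        ,  0.        ,  0.        ,  1.        ]])}
top {'K': array([[370.91212597,   0.        , 258.44847505],
       [  0.        , 370.91212597, 193.05894859],
       [  0.        ,   0.        ,   1.        ]]), 'dist_coeffs': array([-0.0219343,  0.       ,  0.       ,  0.       ,  0.       ]), 'cam_to_world': array([[-0.00343704,  0.99630941, -0.08576569,  0.36124889],
       [-0.99993283, -0.00247482,  0.01132301, -0.13840862],
       [ 0.01106897,  0.08579885,  0.99625099,  1.22199105],
       [ 0.        ,  0.        ,  0.        ,  1.        ]])}
{'time_s': 0.1, 'qpos': array([-1.22199349e+00,  3.14173746e-01, -4.79514158e-02,  1.21022167e+00,
       -4.52703352e-06,  1.57079382e+00]), 'qd': array([-9.36316854e-05, -9.65805718e-04,  2.23768111e-03,  7.14594489e-04,
       -2.71794581e-04,  4.06707421e-04]), 'joint_efforts': array([-4.76460991e-04, -5.40767491e+01,  3.40540946e+01,  1.12250299e-02,
       -8.63344007e-05,  4.45145361e-06]), 'position': array([ 0.20488576, -0.56338439,  0.23052187]), 'eef_rot': array([-3.09243276e+00, -5.44864022e-01,  4.29400738e-04]), 'ft_force': array([-0.29115058,  0.09151932, -0.34330735]), 'moment': array([-0.04172046, -0.01714766,  0.02172835]), 'grip_width': 0.08549172946421119}
```

View pics/top0.png

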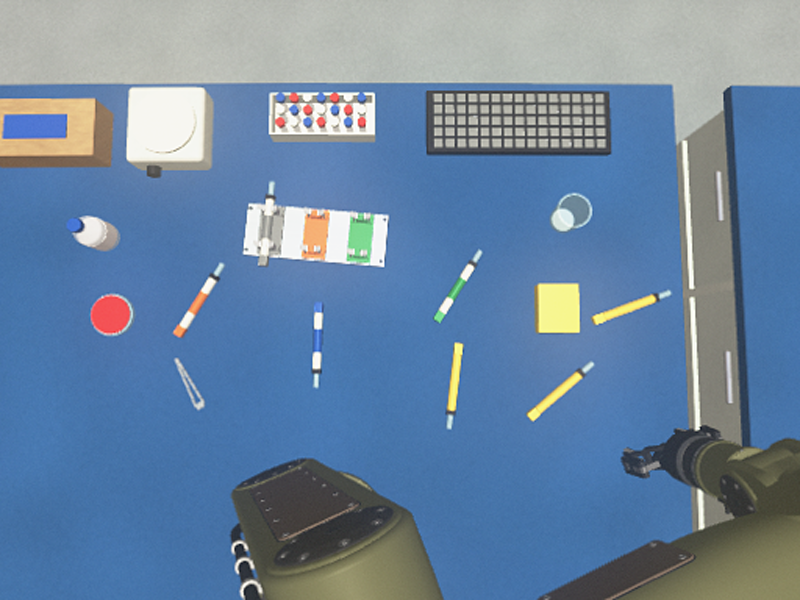

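View pics/scene0.png

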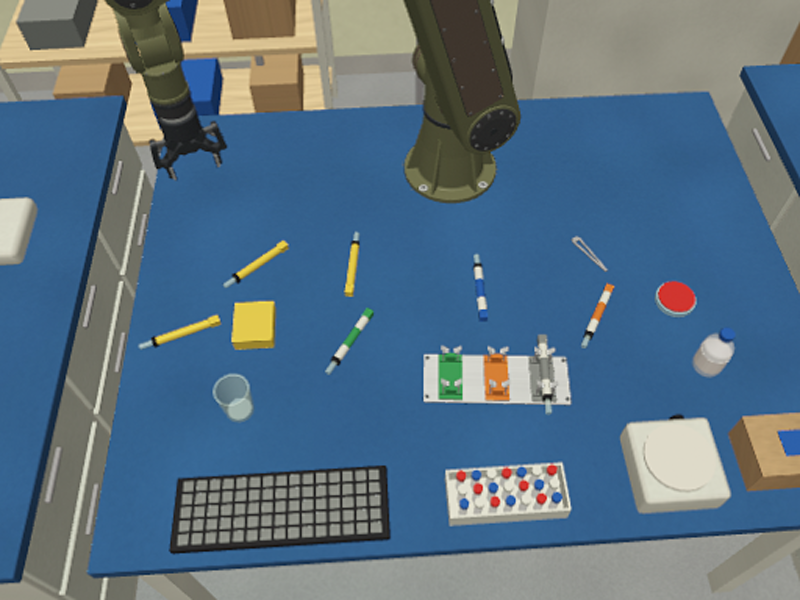

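The targets are distinct: the orange-banded probe is at (200,300) and the green-banded one at (458,287) in the top view. The blue, grey and all-yellow probes are not wanted. Stations from left to right are grey (268,233), orange (315,235) and green (361,237). Next I'll enlarge these and measure.

```bash
cat > h.py <<'E'
import numpy as np, cv2
from rig import ctrl, grab_frame, camera_model
def ray(n,uv):
    m=camera_model(n); p=cv2.undistortPoints(np.array(uv,float).reshape(-1,1,2),m["K"],m["dist_coeffs"]).reshape(-1,2)
    d=np.c_[p[:,0],-p[:,1],-np.ones(len(p))]@m["cam_to_world"][:3,:3].T
    return m["cam_to_world"][:3,3],d
def onz(n,uv,z):
    o,d=ray(n,uv); return o+d*((z-o[2])/d[:,2])[:,None]
def tri(a,b):
    (o1,d1),(o2,d2)=ray("top",[a]),ray("scene",[b]); d1=d1[0];d2=d2[0]
    s=np.linalg.lstsq(np.c_[d1,-d2],o2-o1,rcond=None)[0]
    p,q=o1+s[0]*d1,o2+s[1]*d2; return (p+q)/2,np.linalg.norm(p-q)
R={"o":((4,14),120),"g":((50,75),100)}
def blobs(f,c,amin=25):
    hsv=cv2.cvtColor(f,cv2.COLOR_RGB2HSV); (lo,hi),s=R[c]
    mk=cv2.inRange(hsv,(lo,s,60),(hi,255,255))
    n,l,st,ce=cv2.connectedComponentsWithStats(mk)
    out=[]
    for i in range(1,n):
        if st[i,4]>=amin:
            ys,xs=np.nonzero(l==i); r=cv2.minAreaRect(np.c_[xs,ys].astype(np.float32))
            out.append((st[i,4],ce[i],r))
    return out
def crop(f,x0,y0,x1,y1,k,name):
    cv2.imwrite(name,cv2.resize(f[y0:y1,x0:x1,::-1],None,fx=k,fy=k,interpolation=cv2.INTER_CUBIC))
E
python3 - <<'E'
from h import *
T=grab_frame("top");S=grab_frame("scene")
crop(T,100,110,320,225,3.5,"pics/t1.png"); crop(S,205,170,405,270,4,"pics/s1.png")
np.set_printoptions(precision=4,suppress=True)
for n,f in(("top",T),("scene",S)):
  for c in "og":
    for a,ce,r in blobs(f,c): print(n,c,a,ce,np.round(r[1],1),round(r[2]),onz(n,[ce],0.014)[0])
E
```

```text
top o 334 [201.482  149.3174] [14.3 29.5] 5 [0.6106 0.0353 0.014 ]
top o 74 [126.2973 193.5135] [ 5.  14.4] 32 [0.4648 0.2794 0.014 ]
top o 32 [114.5938 211.5   ] [5.5 5.5] 34 [0.4062 0.3159 0.014 ]
top g 317 [230.3028 152.653 ] [14.3 29.5] 5 [ 0.5992 -0.0598  0.014 ]
top g 70 [291.7714 184.3714] [ 4.8 14.1] 32 [ 0.4936 -0.2615  0.014 ]
top g 30 [280.6    202.1667] [4.9 5.4] 27 [ 0.4352 -0.2244  0.014 ]
scene o 61 [382.9016 198.7869] [ 5.4 11.3] 24 [0.4656 0.2799 0.014 ]
scene o 370 [316.973  240.5865] [29. 15.] 90 [0.6102 0.0337 0.014 ]
scene g 28 [235.4286 199.9643] [5.4 4.9] 27 [ 0.4356 -0.2235  0.014 ]
scene g 61 [224.9836 214.9836] [ 4.6 12.6] 36 [ 0.4932 -0.2605  0.014 ]
scene g 359 [287.922 239.766] [29. 14.] 90 [ 0.6008 -0.0595  0.014 ]
```

View pics/t1.png

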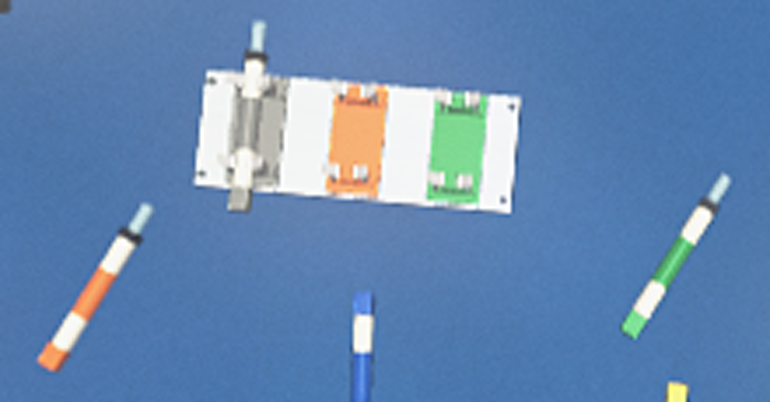

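View pics/s1.png

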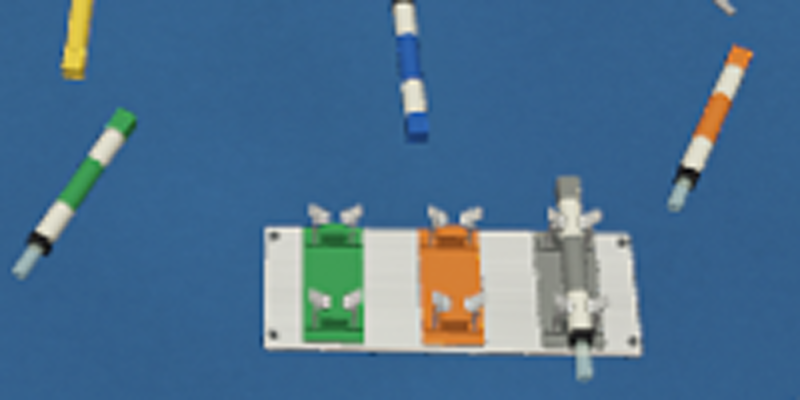

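The crops confirm both targets: each has a white rod with a coloured band, a square cap of the same colour, a black collar and a glass stem. The station spacing measures 95.8 mm against 95 mm given. Next I'll refine the rail pose from its corners and the probe axes from sub-pixel line fits.

```bash
python3 - <<'E'
from h import *
np.set_printoptions(precision=4,suppress=True)
C={"top":(np.array([(207,70),(522,95),(512,213),(195,185)])/3.5+[100,110]-.36),
   "scene":(np.array([(641,355),(264,348),(264,228),(631,234)])/4+[205,170]-.38)}
for n in C:
    P=onz(n,C[n],0.008)[:,:2]; r=cv2.minAreaRect(P.astype(np.float32))
    print(n,"centre",P.mean(0),"sides",[round(float(np.linalg.norm(P[i]-P[(i+1)%4])),4) for i in range(4)])
    for i,j in((1,0),(2,3)): d=P[j]-P[i]; print(" yaw of rail y",np.degrees(np.arctan2(-d[0],d[1])))
    for i,j in((3,0),(2,1)): d=P[j]-P[i]; print(" yaw of rail x",np.degrees(np.arctan2(d[1],d[0])))
# plate contour rect / moment angle in world, per camera
for n in("top","scene"):
    f=grab_frame(n); hsv=cv2.cvtColor(f,cv2.COLOR_RGB2HSV)
    for c in"og":
        (lo,hi),s=R[c]; mk=cv2.inRange(hsv,(lo,s,60),(hi,255,255))
        k,l,st,ce=cv2.connectedComponentsWithStats(mk)
        for i in range(1,k):
            if st[i,4]<25: continue
            ys,xs=np.nonzero(l==i); z=0.014 if st[i,4]>200 else 0.012
            P=onz(n,np.c_[xs,ys],z)[:,:2]; r=cv2.minAreaRect(P.astype(np.float32))
            w,v=np.linalg.eigh(np.cov(P.T)); v=v[:,1]*np.sign(v[0,1])
            print(n,c,st[i,4],"ctr",P.mean(0),"rect",np.array(r[0]),np.array(r[1]),"pca yaw",np.degrees(np.arctan2(v[1],v[0])))
# triangulate bands
for a,b in(((126.297,193.51),(382.90,198.79)),((291.77,184.37),(224.98,214.98))): print(tri(a,b))
# cap end centre->stem tip from crops
ct=lambda p:np.array(p)/3.5+[100,110]-.36
cs=lambda p:np.array(p)/4+[205,170]-.38
for nm,t,s in(("o",[(54,356),(129,237),(146,208)],[(740,56),(688,175),(676,205)]),("g",[(634,325),(708,206),(725,178)],[(122,122),(40,242),(18,272)])):
    for n,P in(("top",ct(t)),("scene",cs(s))):
        W=onz(n,P,0.010)[:,:2]; d=W[2]-W[0]; print(nm,n,W.tolist(),np.degrees(np.arctan2(d[1],d[0])),np.linalg.norm(d))
E
```

```text
top centre [0.6103 0.0339] sides [0.3008, 0.1137, 0.3005, 0.1111]
 yaw of rail y -4.721069318849877
 yaw of rail y -5.220818286582184
 yaw of rail x -4.648370514528932
 yaw of rail x -4.821052540538425
scene centre [0.6127 0.0342] sides [0.2983, 0.1095, 0.3024, 0.11]
 yaw of rail y -5.099141135781031
 yaw of rail y -5.018785172710041
 yaw of rail x -6.567796247142639
 yaw of rail x -4.414107600924014
top o 335 ctr [0.6106 0.0354] rect [0.6093 0.0349] [0.0472 0.0986] pca yaw -5.76224377109339
top o 73 ctr [0.4653 0.2799] rect [0.4654 0.28  ] [0.0165 0.0456] pca yaw -31.40689981944968
top o 33 ctr [0.4059 0.3166] rect [0.4057 0.3169] [0.0184 0.0178] pca yaw 27.595167458970913
top g 320 ctr [ 0.5995 -0.0599] rect [ 0.6011 -0.0594] [0.0473 0.0985] pca yaw -6.459931787368051
top g 70 ctr [ 0.4938 -0.2617] rect [ 0.4939 -0.2619] [0.0158 0.0468] pca yaw -32.87420305730502
top g 31 ctr [ 0.4357 -0.2245] rect [ 0.4356 -0.2248] [0.0161 0.0191] pca yaw -35.168063143852514
scene o 61 ctr [0.4643 0.2806] rect [0.4642 0.2803] [0.018  0.0476] pca yaw -31.933188584332246
scene o 366 ctr [0.6096 0.03
[... 508 characters left out ...]
top [[0.4068319267053708, 0.315892559307023], [0.518408494901377, 0.24861753137263662], [0.5458673117403446, 0.23330100558319175]] -30.711693215710262 0.16171642785549006
o scene [[0.40187968663295326, 0.31826676228544704], [0.5194404792799272, 0.2478586889682752], [0.5476077822962485, 0.23195908776791677]] -30.63619932498114 0.16936851108241602
g top [[0.434379252916682, -0.22523115709972183], [0.5466913077966701, -0.29613632443283633], [0.5734172394487492, -0.312625266802829]] -32.151941829148576 0.16422329953356202
g scene [[0.4334969649340562, -0.22471733408659295], [0.546595476725444, -0.2960935662372557], [0.5733670895032061, -0.3142635802035682]] -32.62777625265853 0.16607884254362873
```

Both probes and the rail measure consistently:

| Item | x, y (m) | Yaw | Check |
|---|---|---|---|
| Orange probe | (0.465, 0.280) | −31° | Triangulated surface height 13 mm |
| Green probe | (0.4935, −0.261) | −32° | Triangulated surface height 15 mm |
| Rail, centred on the orange seat | (0.6105, 0.0343) | −5° | Sides 300 × 111 mm against 300 × 110 mm given |

I'll pick the orange probe first.

```bash
cat >> h.py <<'E'
from scipy.spatial.transform import Rotation as Rn
def down(deg): return (Rn.from_euler("z",deg,degrees=True)*Rn.from_euler("x",np.pi)).as_rotvec()
def st(t=""):
    o=ctrl.observe(); print(t,"t%.1f"%o["time_s"],"p",np.round(o["position"],4),"F",np.round(o["ft_force"],1),"w%.4f"%o["grip_width"]); return o
P={"o":((0.465,0.280),-31.2),"g":((0.4935,-0.261),-32.2)}
y=np.array([np.sin(np.radians(5)),np.cos(np.radians(5))])
SEAT={"o":np.array([.6105,.0343]),"g":np.array([.6105,.0343])-.095*y}; YAW=-5.
def pick(c,z=0.003):
    (x,yy),a=P[c]
    ctrl.move_pose([x,yy,0.12],down(a)); ctrl.move_gripper(0.045); st("above")
    ctrl.move_straight([x,yy,0.03],v=.2); ctrl.move_straight([x,yy,z],v=.05); st("down")
E
python3 - <<'E'
from h import *
pick("o")
for n,b in(("top",(60,140,200,240)),("scene",(330,140,450,240))): crop(grab_frame(n),*b,5,f"pics/{n}_p1.png")
E
```

```text
above t3.9 p [0.465  0.2799 0.12  ] F [0.2 0.2 0.4] w0.0449
down t5.2 p [0.4649 0.28   0.0029] F [-0.6  0.2 -0. ] w0.0452
```

```bash
python3 - <<'E'
import cv2,numpy as np
a=cv2.imread("pics/top_p1.png");b=cv2.imread("pics/scene_p1.png")
print(a.shape,b.shape)
cv2.imwrite("pics/p1.png",cv2.resize(np.hstack([a,b]),None,fx=.6,fy=.6))
E
```

```text
(500, 700, 3) (500, 600, 3)
```

View pics/p1.png

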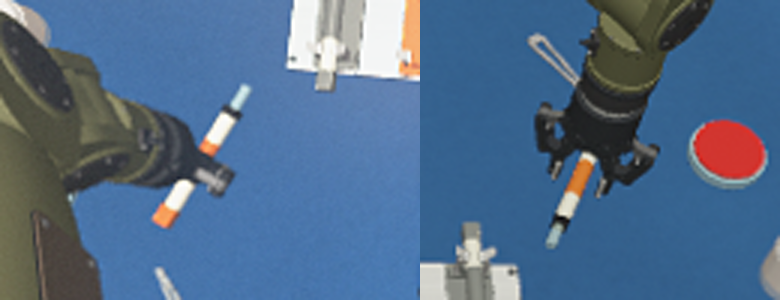

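The fingers straddle the orange band evenly: rod at about (205,155) on the left and (580,175) on the right, with no contact force. I'll close and lift.

```bash
python3 - <<'E'
from h import *
ctrl.move_gripper(0.0); st("closed")
ctrl.move_straight([*P["o"][0],0.14],v=.2); st("lift")
s=SEAT["o"]
ctrl.move_pose([*s,0.14],down(YAW)); st("over")
ctrl.move_straight([*s,0.080],v=.15); st("z80")
T=grab_frame("top");S=grab_frame("scene")
crop(T,140,90,270,190,5,"pics/t2.png"); crop(S,250,170,380,270,5,"pics/s2.png")
a=cv2.imread("pics/t2.png");b=cv2.imread("pics/s2.png");cv2.imwrite("pics/p2.png",cv2.resize(np.hstack([a,b]),None,fx=.6,fy=.6))
E
```

```text
closed t5.7 p [0.4653 0.2802 0.0035] F [-1.4  0.   5.5] w0.0157
lift t6.5 p [0.4643 0.2796 0.1388] F [-0.2  0.3 -0.5] w0.0158
over t7.6 p [0.6097 0.035  0.1391] F [0.  0.4 0.7] w0.0153
z80 t8.1 p [0.6104 0.0351 0.0803] F [ 0.4  0.5 -0.2] w0.0154
```

View pics/p2.png

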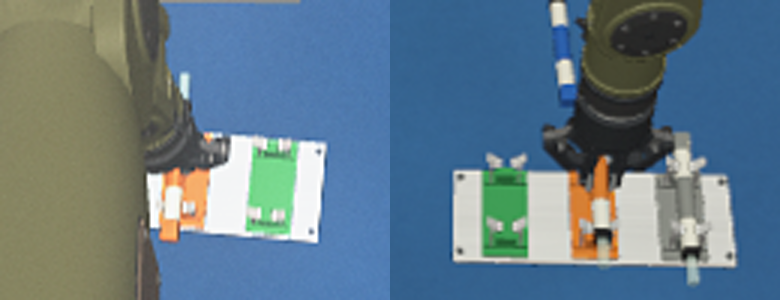

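```bash
python3 - <<'E'
import cv2,numpy as np
a=cv2.imread("pics/t2.png")[50:450,200:400];b=cv2.imread("pics/s2.png")[200:500,250:450]
cv2.imwrite("pics/p2a.png",cv2.resize(a,None,fx=1.4,fy=1.4)); cv2.imwrite("pics/p2b.png",cv2.resize(b,None,fx=2,fy=2))
E
```

```text
(no output)
```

View pics/p2a.png

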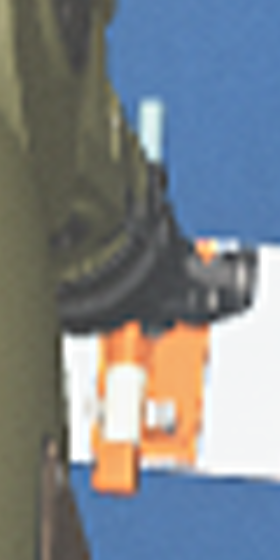

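View pics/p2b.png

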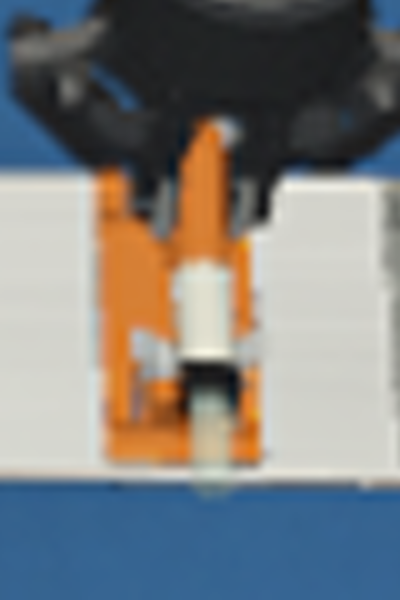

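```bash
python3 - <<'E'
from h import *
np.set_printoptions(precision=4,suppress=True)
t,e=tri((201.4,114),(321.2,259)); print("tip",t,e)
s=SEAT["o"]; u=np.array([np.cos(np.radians(5)),-np.sin(np.radians(5))])
# vertical plane thru seat along u: intersect rays -> (along, z)
def vp(n,uv,lat=0.):
    o,d=ray(n,[uv]); d=d[0]; nn=np.array([-u[1],u[0],0]); k=(lat-nn@(o-[*s,0]))/(nn@d); p=o+k*d; return (p[:2]-s)@u,p[2]
# use plane projection only for scene (viewed along plane is bad) -> use height assumption instead
for z in(.07,.08,.086,.09):
    A=onz("top",[(201.4,114),(196.7,170),(197,163.3)],z); B=onz("scene",[(321.2,259),(320.7,246.2),(320.3,236.2)],z)
    f=lambda W:[( round(float((w[:2]-s)@u)*1e3,1), round(float((w[:2]-s)@np.array([-u[1],u[0]]))*1e3,1)) for w in W]
    print(z,"top tip,cap end,cap/rod",f(A),"scene tip,collar,band",f(B))
E
```

```text
tip [0.7088 0.0268 0.0831] 0.00021044651012653965
0.07 top tip,cap end,cap/rod [(102.4, 3.4), (-77.5, 0.5), (-56.3, 1.7)] scene tip,collar,band [(92.3, 2.6), (49.0, 3.3), (14.2, 3.7)]
0.08 top tip,cap end,cap/rod [(99.5, 1.7), (-78.8, -1.2), (-57.8, -0.0)] scene tip,collar,band [(97.1, 1.4), (54.2, 2.0), (19.7, 2.5)]
0.086 top tip,cap end,cap/rod [(97.8, 0.7), (-79.6, -2.2), (-58.8, -1.0)] scene tip,collar,band [(100.1, 0.6), (57.4, 1.2), (23.0, 1.7)]
0.09 top tip,cap end,cap/rod [(96.6, -0.0), (-80.2, -2.9), (-59.4, -1.7)] scene tip,collar,band [(102.0, 0.1), (59.4, 0.7), (25.2, 1.2)]
```

The orange probe hangs level: its tip triangulates at z = 0.083 m, where a level probe would be about 0.086. It is within 2 mm of the seat both ways, so I'll press it in stepwise and watch the force.

```bash
cat >> h.py <<'E'
def press(c,zs,fmax=45):
    for z in zs:
        ctrl.move_straight([*SEAT[c],z],v=.04); o=st("z%.3f"%z)
        if abs(o["ft_force"][2])>fmax: print("stop");break
E
python3 - <<'E'
from h import *
press("o",[.062,.055,.050,.046,.043,.041,.039,.037])
E
```

```text
z0.062 t8.8 p [0.6103 0.0342 0.0617] F [ 0.4 -1.1 -0.5] w0.0158
z0.055 t9.2 p [0.6111 0.0351 0.0555] F [0.5 4.4 4.3] w0.0156
z0.050 t9.4 p [0.6116 0.0349 0.0506] F [3.1 4.  2.8] w0.0158
z0.046 t9.7 p [0.6098 0.0349 0.0452] F [ 1.6  4.3 -2.4] w0.0153
z0.043 t9.9 p [0.6082 0.035  0.041 ] F [ 0.9  4.7 -6.9] w0.0155
z0.041 t10.2 p [0.6086 0.0347 0.0395] F [ 0.2  4.5 -4.7] w0.0154
z0.039 t10.4 p [0.6087 0.0346 0.0393] F [-5.5  4.4  8.4] w0.0154
z0.037 t10.7 p [0.6087 0.0347 0.0391] F [-10.9   5.   22.1] w0.0158
```

It pulled in (force went negative), then bottomed at TCP 0.0392 m, which matches the seat height. I'll release, rise, and pick the green probe.

```bash
python3 - <<'E'
from h import *
ctrl.move_straight([*SEAT["o"],.0395],v=.04); ctrl.move_gripper(0.04); st("rel")
ctrl.move_straight([*SEAT["o"],.15],v=.2)
pick("g")
T=grab_frame("top");S=grab_frame("scene")
crop(T,150,90,350,240,4,"pics/t3.png"); crop(S,190,150,390,300,4,"pics/s3.png")
E
```

```text
rel t11.3 p [0.6105 0.0337 0.0395] F [ 0.4  0.4 -0.3] w0.0402
above t13.4 p [ 0.4942 -0.2601  0.1201] F [ 0.4  1.  -0.8] w0.0451
down t14.7 p [ 0.4934 -0.261   0.0029] F [ 0.6 -0.   0. ] w0.0449
```

View pics/t3.png

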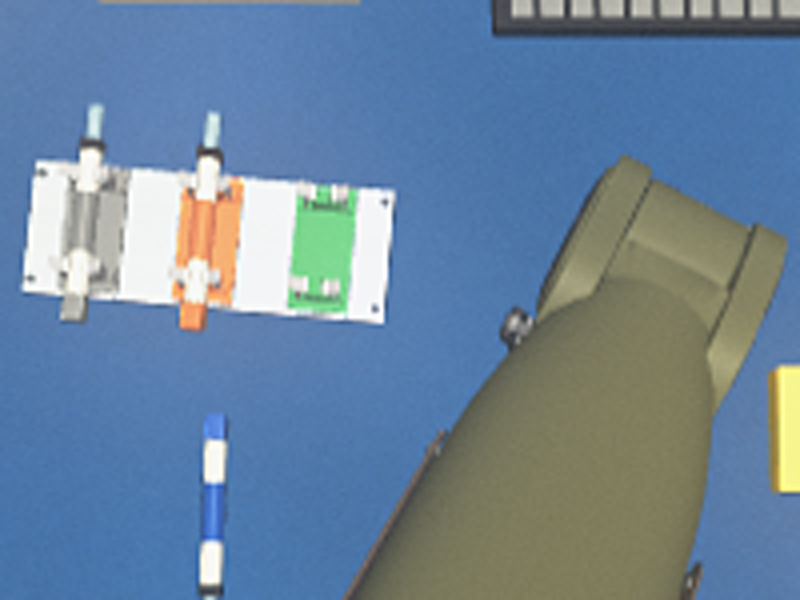

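View pics/s3.png

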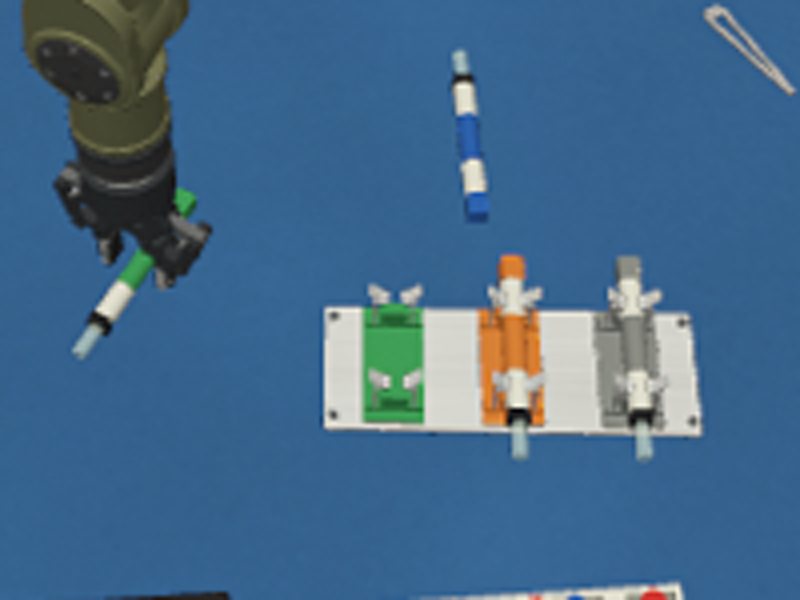

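The orange probe at (205,220) top and (515,345) scene looks just like the seated grey one. The fingers straddle the green band at (140,260) in the scene view.

```bash
python3 - <<'E'
from h import *
ctrl.move_gripper(0.0); st("closed")
ctrl.move_straight([*P["g"][0],0.14],v=.2); st("lift")
s=SEAT["g"]
ctrl.move_pose([*s,0.14],down(YAW)); st("over")
ctrl.move_straight([*s,0.080],v=.15); st("z80")
T=grab_frame("top");S=grab_frame("scene")
crop(T,190,100,270,180,7,"pics/t4.png"); crop(S,255,190,335,270,7,"pics/s4.png")
E
```

```text
closed t15.2 p [ 0.4938 -0.2611  0.0035] F [-1.4  0.4  5.2] w0.0155
lift t16.0 p [ 0.4927 -0.2606  0.1388] F [-0.   0.7 -0.3] w0.0155
over t21.1 p [ 0.6022 -0.0604  0.14  ] F [-0.3 -0.7 -0.7] w0.0154
z80 t21.7 p [ 0.6023 -0.0604  0.0802] F [0.8 0.6 0. ] w0.0161
```

View pics/t4.png

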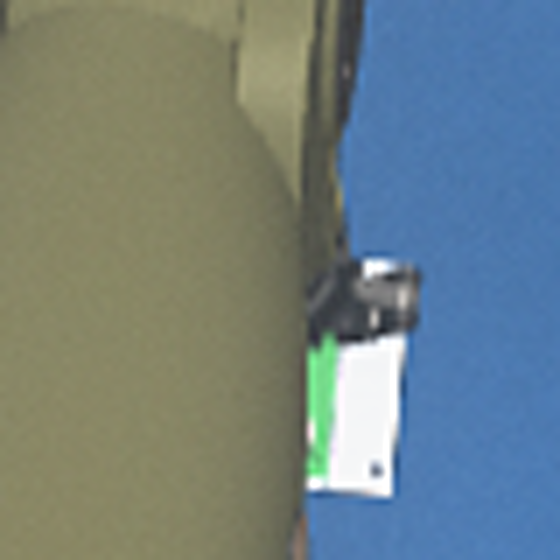

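View pics/s4.png

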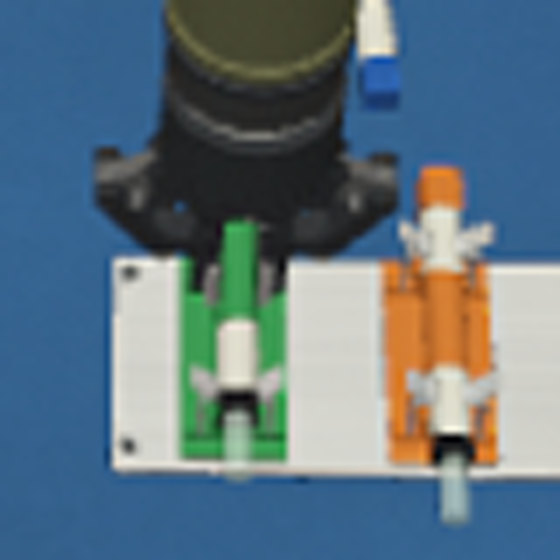

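```bash
python3 - <<'E'
from h import *
s=SEAT["g"]; u=np.array([np.cos(np.radians(5)),-np.sin(np.radians(5))]); v=np.array([-u[1],u[0]])
for z in(.083,.086): print(z,[(round(float((w[:2]-s)@u)*1e3,1),round(float((w[:2]-s)@v)*1e3,1)) for w in onz("scene",[(288.9,257.7),(288.7,245.5),(288.7,235.5)],z)])
press("g",[.062,.055,.050,.046,.043,.041,.039,.037])
ctrl.move_straight([*s,.0395],v=.04); ctrl.move_gripper(0.04); st("rel")
ctrl.move_straight([*s,.15],v=.2); ctrl.move_pose([.45,-.35,.25],down(-30)); st("away")
T=grab_frame("top");S=grab_frame("scene")
crop(T,150,100,270,190,6.5,"pics/t5.png"); crop(S,260,190,380,280,6.5,"pics/s5.png")
for n,f in(("top",T),("scene",S)):
  cv2.imwrite(f"pics/{n}_end.png",cv2.resize(f[:,:,::-1],(700,525)))
E
```

```text
0.083 [(96.1, -0.4), (55.2, -0.5), (20.7, -0.1)]
0.086 [(97.6, -0.5), (56.8, -0.6), (22.3, -0.3)]
z0.062 t22.4 p [ 0.602  -0.0603  0.0618] F [ 0.7  0.3 -0.7] w0.0155
z0.055 t22.7 p [ 0.6028 -0.0596  0.0554] F [0.6 3.7 3. ] w0.0160
z0.050 t23.0 p [ 0.6035 -0.0598  0.0506] F [2.5 4.5 1.8] w0.0158
z0.046 t23.2 p [ 0.602  -0.0597  0.0455] F [ 2.8  4.5 -1.9] w0.0158
z0.043 t23.5 p [ 0.6005 -0.0597  0.0412] F [ 0.8  5.2 -7. ] w0.0155
z0.041 t23.7 p [ 0.6007 -0.0599  0.0396] F [ 0.6  4.1 -7.2] w0.0154
z0.039 t24.0 p [ 0.6008 -0.06    0.0394] F [-4.8  5.2  5.7] w0.0154
z0.037 t24.2 p [ 0.6009 -0.06    0.0391] F [-10.1   5.1  20.9] w0.0156
rel t24.8 p [ 0.6024 -0.061   0.0397] F [-0.1  1.  -0.6] w0.0401
away t26.8 p [ 0.4504 -0.3491  0.2492] F [0.4 0.2 0.2] w0.0400
```

View pics/t5.png

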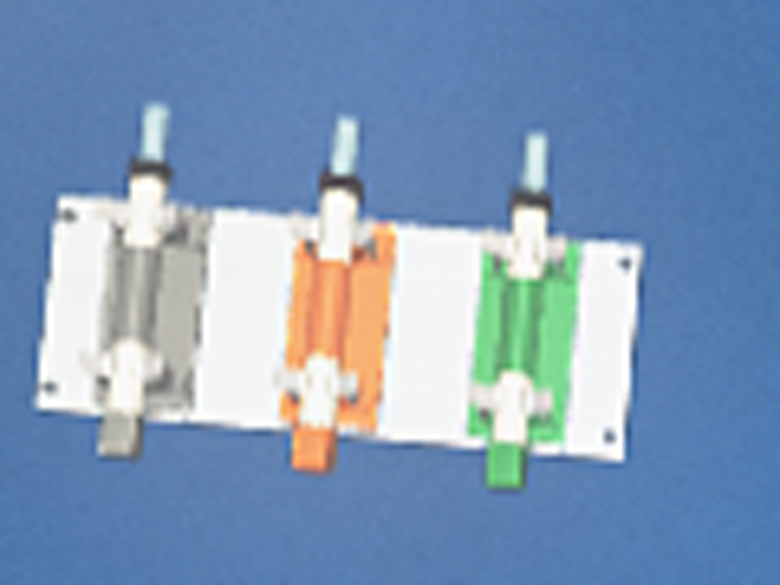

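View pics/s5.png

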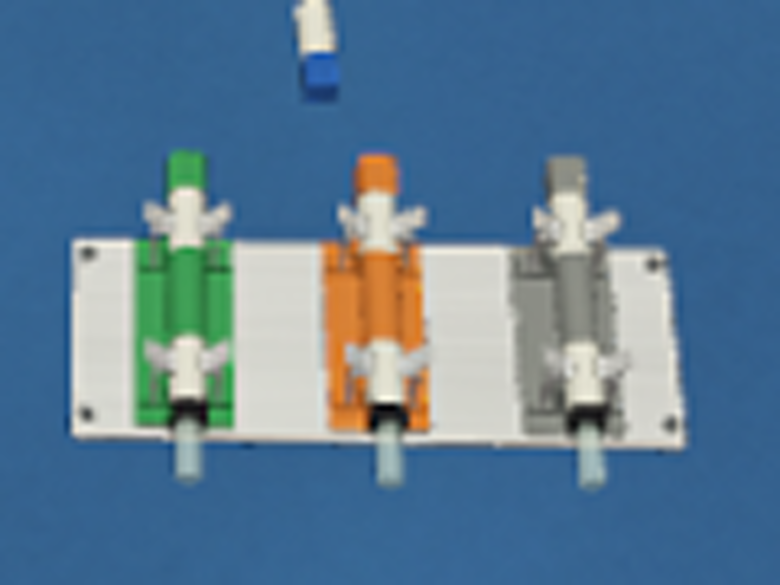

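Both look home. One numeric check: triangulate the same marks on orange, green and the already seated grey probe as a reference.

```bash
python3 - <<'E'
from h import *
np.set_printoptions(precision=4,suppress=True)
ct=lambda p:np.array(p)/6.5+[150,100]-.42
cs=lambda p:np.array(p)/6.5+[260,190]-.42
M={"grey":([(156,103),(148,180),(124,412)],[(592,487),(586,405),(566,192)]),
"o":([(347,117),(340,194),(317,426)],[(390,485),(385,404),(377,193)]),
"g":([(536,132),(530,210),(509,440)],[(188,479),(187,402),(187,188)])}
for k,(t,s) in M.items():
    for nm,a,b in zip(("tip","collar","cap"),t,s): p,e=tri(ct(a),cs(b)); print(k,nm,p,"err%.4f"%e)
    A=tri(ct(t[1]),cs(s[1]))[0];B=tri(ct(t[2]),cs(s[2]))[0]; d=A-B
    print("  mid",(A+B)/2,"yaw",np.degrees(np.arctan2(d[1],d[0])),"len",np.linalg.norm(d),SEAT.get(k))
st()
E
```

```text
grey tip [0.7156 0.1212 0.0458] err0.0022
grey collar [0.6752 0.1241 0.0503] err0.0011
grey cap [0.5589 0.1337 0.0518] err0.0006
  mid [0.6171 0.1289 0.051 ] yaw -4.721251043919584 len 0.1167608165350795 None
o tip [0.7082 0.0263 0.046 ] err0.0015
o collar [0.668  0.0289 0.05  ] err0.0013
o cap [0.552  0.0398 0.0501] err0.0004
  mid [0.61   0.0344 0.05  ] yaw -5.354839200776199 len 0.11651434379647109 [0.6105 0.0343]
g tip [ 0.6998 -0.0681  0.0483] err0.0017
g collar [ 0.6601 -0.065   0.049 ] err0.0011
g cap [ 0.5444 -0.0545  0.0531] err0.0005
  mid [ 0.6023 -0.0598  0.0511] yaw -5.152552601874643 len 0.11619972241665427 [ 0.6022 -0.0603]
 t26.9 p [ 0.4506 -0.3488  0.2493] F [-0.3  0.9  0.6] w0.0402
```

Both probes match the seated grey one in height to about 1 mm (z about 0.050–0.051, measured on the rod's upper surface). They lie within 1 mm of their seats in plan, and the arm is clear. I'm handing the job in.

```bash
python3 -c "
from rig import ctrl
ctrl.finish_job()"
```

```text
the job is handed in; nothing more can be done
```

I pressed the orange-banded and then the green-banded probe into the clips of their own colour, released both, and handed the job in at about 27 s.

- **Pressing:** each probe snapped in (the force turned to a pull of about 7 N), then bottomed at the expected height with about 21–22 N of push.
- **Final picture check:** rod middles are within about 1 mm of the measured seats in plan and within about 0.5° of the rail direction. Their height matches the already seated grey probe to about 1 mm.
- **Release:** the arm stands clear with the gripper open and no contact force. I took no separate measurement of probe movement.
- **Disagreements:**
  - The gripper read 15.5 mm wide on the 18 mm rods, although the grasps held.
  - The top camera's view of the green probe was blocked just before pressing, so that check used the scene camera only.

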